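Steady the rocking roller support

TASK

The blue roller support on the workshop bench leans towards the robot and rocks, because the two levelling screws with black hand knobs at its front corners have been wound up too short. Wind them down until the support stands level with all four feet bearing firmly and about equally left and right, so that it no longer rocks, then let go. Do not shove the support along the bench or lean hard on it, and leave everything else on the bench where it is.

Things in the scene. Friction and masses are not known exactly. Their poses are not given: they have to be found in the camera images.
- support: Roller support, 4.5 kg: blue H-shaped base 245 mm long (x) by 256 mm wide (y). Origin: under the middle of the base, at bench height when level; x to the rear, away from the knobs, y to its left, z vertical when level. Feet at x = -85 mm (front, the two levelling screws) and +85 mm (rear), y = +110 mm (left) and -110 mm (right). It slides if pushed with some 25 N.
- support_roller_mid (a point): Middle of the steel roller (44 mm diameter, 196 mm long, axis along the support's y) between two blue cheeks at the rear: 55 mm behind the support's origin and 100 mm up. Cheeks and roller span x = 30 to 80 mm of the support and reach 122 mm up, the highest part. The ears under the knobs end 48 mm up.
- support_com (a point): Centre of mass of the support, 25 mm behind its origin and 51 mm up. With all feet properly loaded each front foot carries about 8 N and each rear foot about 14 N. If one front foot hangs in the air the other carries 12 to 17 N.
- left_screw: Front left levelling screw: round black ribbed knob, 38 mm diameter, 24 mm high, on a spindle whose flat 30 mm steel disc is the foot. Origin: middle of the knob, on the axis, z up; underside of the foot 61 mm below. Right-hand quick thread, 12 mm per turn (1.91 mm per rad), about 0.06 N m: clockwise from above winds knob and foot down; it stays where it is left.
- right_screw: Front right levelling screw, the same. Both start 2.4 to 6.8 mm (1.3 to 3.5 rad) too short for level, each differently; the one with more to go hangs in the air, the other stands. A foot in the air: the knob sinks as it is turned. A foot that stands: the knob keeps its height and the base climbs, its load adding about 0.1 N m of friction. Stops 0.8 rad above and 4.9 rad below the start.
- left_foot: The left screw's foot: flat steel disc, 30 mm diameter, 10 mm high, fixed to the spindle and turning with it. Origin: centre of its underside, on the axis, 61 mm below the middle of the knob. It stands over a 70 mm square of worn black rubber stuck to the bench, whose top lies 3 to 7 mm above the bench (z = 0), differently left and right.
- right_foot: The right screw's foot, the same. From the first touch of the second front foot on its rubber square to its proper share of the load takes about 0.6 rad more (1.1 mm, as the rear feet yield); about 1.2 rad past the touch the other front foot starts to lift. As the squares differ, how far to wind must be felt.
- rear_left_foot: Rear left foot, not adjustable by hand: black domed rubber, 32 mm diameter, 16 mm high, yields about 0.8 mm under 10 N. Origin: its lowest point. Each rear foot sits up to 0.5 mm higher or lower on its stud than nominal.
- rear_right_foot: Rear right foot, the same, set differently.
- hammer: Bystander: claw hammer with blue handle, 290 mm long, lying flat; origin under its middle, x towards the head.
- redwood_block: Bystander: planed red-brown hardwood block 190 x 90 x 35 mm, origin under its middle.
- tape_measure: Bystander: yellow and black tape measure, 65 x 58 x 30 mm, lying flat in front of the base between the two knobs; origin under its middle, 30 mm high.
- try_square: Bystander: carpenter's square with an aluminium stock 180 mm long and a yellow blade, 22 mm high, lying flat.
- glue_bottle: Bystander: yellow glue bottle with red cap, 60 mm diameter, 170 mm tall, standing; origin under its middle.

How it is judged:
By the outcome, as a careful person would: the job done as asked, in the order asked, and still so for the second after the job is handed in, with the robot touching nothing.
It also fails if it takes over 72 s, if anything falls off the work surface, if the arm or the gripper's body presses on something with over 40 N, if the wrist force passes 120 N, or if a joint passes its speed limit or range.

ROBOT

A 6-joint arm with a two-finger parallel gripper is mounted at the origin on the work surface. World frame = base frame: x ahead of the robot, y to its left, z up, the work surface at z = 0. Lengths are in m, angles in rad, forces in N, time in s.
With the tool pointing down it reaches from about 0.25 to 0.725 m from the base axis. Payload 4 kg.
Tool frame: the origin (TCP) lies midway between the tips of the shut fingers; the grasp point (between the pads) lies bot.pinch_z behind it (bot.pinch_z is the distance from the TCP to the grasp point, in m); z points along the fingers, y is the line along which they close (so a half turn about z gives the same grasp; the last joint's range is limited). The gripper opens to 85 mm and grips with 20 to 120 N. Pads are 22 mm wide; open, the fingers measure 114 mm over their backs; the gripper's body (76 mm by 85 mm) begins 54 mm behind the grasp point. The pads swing forward as they close: fully open they stand 13 mm farther back than shut.
Start: joints at [-1.11, 0.241, 0.005, 1.335, 0, 1.571], TCP at [0.222, -0.448, 0.231] pointing down, gripper open.
Joint ranges: [-2.72, 2.72], [-1.05, 1.87], [-1.09, 1.28], [-1.99, 2.15], [-1.42, 1.44], [-3.14, 3.14]. Speed limits (rad/s): [2.79, 2.79, 3.14, 3.14, 3.14, 3.14].

INTERFACE

Orientations are given as a unit quaternion [x, y, z, w].
In Python, from workcell import bot, viewer, readout gives the robot as it stands (bot), with the cameras (viewer) and the readings (readout).
- The arm moves only by the shell command python3 jog.py 'ROWS'. ROWS is a JSON list of rows, 1 to 10 of them, each of 7 numbers: a rotation vector rx, ry, rz in rad, then dx, dy, dz in m, then the finger opening in m; each row is the pose to reach, as a shift and turn from the pose commanded when the command began, along the tool's axes at that moment; what a row does not reach only later rows make up. A row lasts 1/8 s, in which the tool goes at most 0.0625 m and 0.188 rad, less where a joint would pass 70% of its speed; a pose out of reach is approached as far as the arm can. The fingers move at their own pace and stop on an object; the grip force is fixed at half the most. Time passes only in rows, so rows that do not move let the fingers close. It prints the time, the measured TCP pose, the force, the opening and the grip force at its end.
- readout.get_obs(): the state, without advancing time (a new reading comes with each control period).
- viewer.camera(name): name is "side" or "top"; returns the picture (420x560x3 uint8, red, green, blue); there is no depth.
- viewer.calibration(name): a dict with "mtx" (3x3 intrinsics, pixels), "R" (3x3) and "t" (3): a world point X has camera coordinates R X + t. Camera axes: x right, y down, z forward; pixel columns grow to the right and rows downward; lengths in m; the calibration is good to about 2 mm. A picture is of the moment at which its call begins. calibration takes no time and is no camera call.
- bot.job_done(): hands the job in; it is judged then, once.
The state is a dict: "clock": time; "joint_pos": joint angles; "joint_vel": joint speeds; "tau": joint torques, N m; "eef_pos": TCP position; "tool_rot": TCP orientation; "ft_force": force on the tool from outside, world axes, zero at the start; "ft_torque": the same for the moment, N m; "grip_width": finger opening in m; "grasp_force": force on a finger pad.
Only numpy, scipy, OpenCV 4.12 (cv2) and the standard library are available. Lean on these libraries where they do the work, as an engineer would, in place of code of your own. Each camera call takes 0.05 s, during which the arm holds its last target. There are 200 camera calls.

## Working session

There is one attempt and no reset: what is moved stays moved. The work goes in short steps, Python scripts to look and compute and a shell command to move; the robot and the scene stay as the last step left them, time stands still between calls to the robot, and variables do not carry over. Pictures are saved under pics/ and viewed, at most 10 in all, crops included, and the job is handed in when it is done.

```bash
ls; mkdir -p pics
python3 - <<'E'
from workcell import bot, viewer, readout
import cv2
for n in("top","side"):
    cv2.imwrite(f"pics/{n}0.png",cv2.cvtColor(viewer.camera(n),cv2.COLOR_RGB2BGR))
    c=viewer.calibration(n);print(n,c)
print(readout.get_obs(),bot.pinch_z)
E
```

```text
jog.py
pics
workcell.py
top {'mtx': array([[411.61707166,   0.        , 280.89832899],
       [  0.        , 411.61707166, 200.78180462],
       [  0.        ,   0.        ,   1.        ]]), 'R': array([[-0.01300935, -0.99988755,  0.00745967],
       [-0.99386323,  0.01211068, -0.10995097],
       [ 0.10984826, -0.00884428, -0.99390902]]), 't': array([0.00413686, 0.56337215, 0.99031441])}
side {'mtx': array([[450.51782014,   0.        , 282.95648437],
       [  0.        , 450.51782014, 206.37359631],
       [  0.        ,   0.        ,   1.        ]]), 'R': array([[-0.98647437, -0.16307809,  0.01654878],
       [-0.12512133,  0.68393508, -0.71873323],
       [ 0.10589135, -0.71108251, -0.69508897]]), 't': array([0.57905992, 0.12425039, 0.9883598 ])}
{'clock': 0.1, 'joint_pos': array([-1.10998138e+00,  2.41349833e-01,  3.88452777e-03,  1.33522881e+00,
        1.42523352e-07,  1.57085051e+00]), 'joint_vel': array([ 6.88682203e-04, -2.64033106e-03,  3.62681460e-03, -1.59742897e-03,
        2.20950979e-04,  8.99442236e-05]), 'tau': array([-2.81051980e-04, -3.73136294e+01,  2.53010577e+01,  1.08366806e-02,
       -7.18456999e-05, -1.86200282e-05]), 'eef_pos': array([ 0.22208789, -0.4473391 ,  0.23050567]), 'tool_rot': array([ 9.73579168e-01,  2.28347770e-01, -2.16658188e-04, -9.23826602e-04]), 'ft_force': array([ 0.32563231,  1.29090061, -0.4369689 ]), 'ft_torque': array([-0.03419239, -0.0190554 ,  0.00702444]), 'grasp_force': 0.0, 'grip_width': 0.0853884032140127} 0.0187
```

View pics/top0.png

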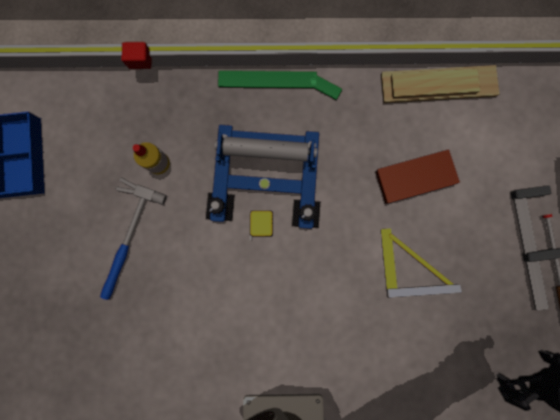

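View pics/side0.png

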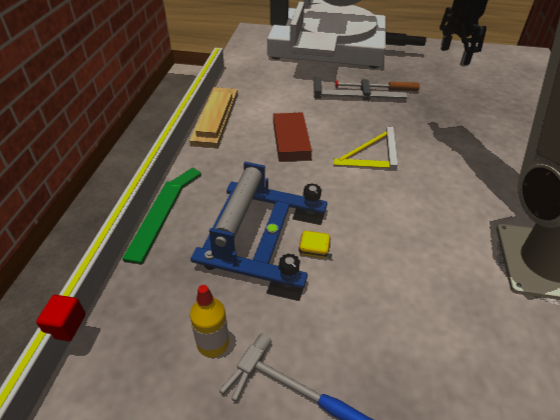

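The top view shows the support, with the knobs near (216,206) left and (307,212) right and the tape at (261,223). In the side view the knobs are near (290,264) left and (312,192) right. I'll enlarge both.

Run:
```python
import cv2,numpy as np
t=cv2.imread("pics/top0.png")[185:235,195:330]; s=cv2.imread("pics/side0.png")[175:300,250:340]
t=cv2.resize(t,None,fx=5.6,fy=5.6,interpolation=cv2.INTER_CUBIC)
s=cv2.resize(s,None,fx=4.8,fy=4.8,interpolation=cv2.INTER_CUBIC)
t=np.clip(t*1.8,0,255);s=np.clip(s*1.5,0,255)
cv2.imwrite("pics/tc.png",t);cv2.imwrite("pics/sc.png",s)
```

```text
[ WARN:0@0.027] global loadsave.cpp:1063 imwrite_ Unsupported depth image for selected encoder is fallbacked to CV_8U.
```

View pics/tc.png

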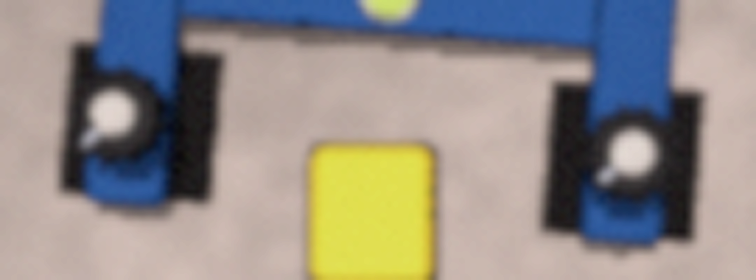

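View pics/sc.png

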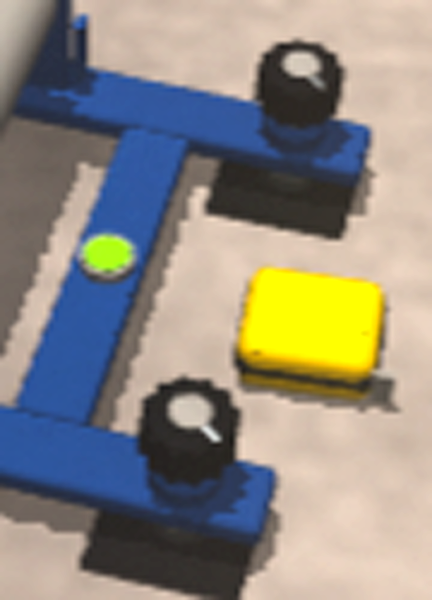

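The crops show the pale cap on each knob. In full-image pixels, top view: left (215.2,205.2), right (307.9,212.3). Side view: left (289.6,260.6), right (312.9,188.5). Triangulating these.

```bash
cat > h.py <<'E'
from workcell import bot, viewer, readout
import numpy as np,cv2
from scipy.spatial.transform import Rotation as R
def P(n):
    c=viewer.calibration(n);return c["mtx"]@np.c_[c["R"],c["t"]]
def tri(a,b):
    X=cv2.triangulatePoints(P("top"),P("side"),np.float64(a),np.float64(b));return (X[:3]/X[3]).ravel()
def proj(n,X):
    p=P(n)@np.r_[X,1];return p[:2]/p[2]
def st():
    o=readout.get_obs();r=R.from_quat(o["tool_rot"]);print("t",o["clock"],"p",o["eef_pos"].round(4),"F",o["ft_force"].round(2),"T",o["ft_torque"].round(3),"w",round(o["grip_width"],4),"g",round(o["grasp_force"],1),"j",o["joint_pos"].round(2));return o,r
E
python3 - <<'E'
from h import *
for a,b in(((215.2,205.2),(289.6,260.6)),((307.9,212.3),(312.9,188.5))):
    X=tri(a,b);print(X,proj("top",X)-a,proj("side",X)-b)
o,r=st();print(r.as_matrix().round(3))
E
```

```text
[0.54979429 0.15320354 0.07464445] [0.00044935 0.05607078] [-0.05523334 -0.01125685]
[ 0.5296794  -0.06611248  0.07524874] [-8.52709338e-05  2.55806404e-01] [-0.21484742 -0.04220727]
t 0.1 p [ 0.2221 -0.4473  0.2305] F [ 0.33  1.29 -0.44] T [-0.034 -0.019  0.007] w 0.0854 g 0.0 j [-1.11  0.24  0.    1.34  0.    1.57]
[[ 0.896  0.445 -0.001]
 [ 0.445 -0.896  0.002]
 [ 0.    -0.002 -1.   ]]
```

```bash
cat >> h.py <<'E'
KL=np.array([.5498,.1532]);KR=np.array([.5297,-.0661])
sy=(KL-KR)/np.linalg.norm(KL-KR);sx=np.array([sy[1],-sy[0]]);O=(KL+KR)/2+.085*sx
def S(x,y):return O+x*sx+y*sy
def go(xy,z,ang):  # ang = world angle of tool y, tool down
    o,r=st();y=np.array([np.cos(ang),np.sin(ang),0]);zz=np.array([0,0,-1.]);x=np.cross(y,zz)
    r2=R.from_matrix(np.c_[x,y,zz]);print("rotvec",(r.inv()*r2).as_rotvec().round(4),"d",r.inv().apply(np.r_[xy,z]-o["eef_pos"]).round(4))
E
python3 - <<'E'
from h import *
print(np.arctan2(*sy[::-1]),S(-.118,-.11),S(-.014,-.11))
go(S(-.118,-.11),.08,np.arctan2(*sy[::-1]))
E
```

```text
1.4793964298624334 [ 0.49684775 -0.06297885] [ 0.60041365 -0.07247121]
t 0.1 p [ 0.2221 -0.4473  0.2305] F [ 0.33  1.29 -0.44] T [-0.034 -0.019  0.007] w 0.0854 g 0.0 j [-1.11  0.24  0.    1.34  0.    1.57]
rotvec [-7.0000e-04 -2.5000e-03 -2.5894e+00] d [ 0.417  -0.2218  0.1509]
```

```bash
python3 jog.py '[[0,0,-0.18,0.04,-0.022,0,0],[0,0,-0.36,0.08,-0.044,0,0],[0,0,-0.54,0.12,-0.065,0,0],[0,0,-0.72,0.17,-0.09,0.02,0],[0,0,-0.9,0.21,-0.112,0.04,0],[0,0,-1.08,0.25,-0.133,0.06,0],[0,0,-1.26,0.29,-0.155,0.08,0],[0,0,-1.44,0.33,-0.176,0.1,0],[0,0,-1.62,0.37,-0.2,0.11,0],[0,0,-1.8,0.417,-0.222,0.12,0]]'
python3 - <<'E'
from h import *
go(S(-.118,-.11),.065,np.arctan2(*sy[::-1]))
E
```

```text
clock: 1.35
eef_pos: [0.4971, -0.0623, 0.1104]
tool_rot: [0.424, 0.906, -0.0, -0.001]
ft_force: [-0.2, -1.4, -0.0]
grip_width: -0.0001
grasp_force: 0.0
t 1.35 p [ 0.4971 -0.0623  0.1104] F [-0.15 -1.44 -0.04] T [-0.078 -0.048 -0.036] w -0.0001 g 0.0 j [-0.12  0.33 -0.2   1.04 -0.    0.75]
rotvec [-0.0008 -0.0013 -0.7838] d [-0.0005 -0.0006  0.0454]
```

```bash
python3 jog.py '[[0,0,-0.18,0,0,0.02,0],[0,0,-0.36,0,0,0.04,0],[0,0,-0.54,0,0,0.05,0],[0,0,-0.72,0,0,0.055,0],[-0.0008,-0.0013,-0.784,-0.0005,-0.0006,0.055,0],[-0.0008,-0.0013,-0.784,-0.0005,-0.0006,0.055,0]]';  python3 - <<'E'
from h import *
import cv2
go(S(-.118,-.11),.055,np.arctan2(*sy[::-1]))
s=viewer.camera("side")[160:260,260:400];cv2.imwrite("pics/p1.png",cv2.resize(s[:,:,::-1],None,fx=5,fy=5,interpolation=cv2.INTER_CUBIC))
E
```

```text
clock: 2.1
eef_pos: [0.4965, -0.0643, 0.0558]
tool_rot: [0.049, 0.999, 0.0, 0.0]
ft_force: [-0.2, 0.7, 0.2]
grip_width: 0.0002
grasp_force: 0.0
t 2.1 p [ 0.4965 -0.0643  0.0558] F [-0.24  0.71  0.23] T [ 0.005 -0.076  0.027] w 0.0002 g 0.0 j [-0.13  0.39 -0.28  0.9   0.   -0.03]
rotvec [ 0.0003  0.0003 -0.0063] d [-0.0002  0.0014  0.0008]
```

View pics/p1.png

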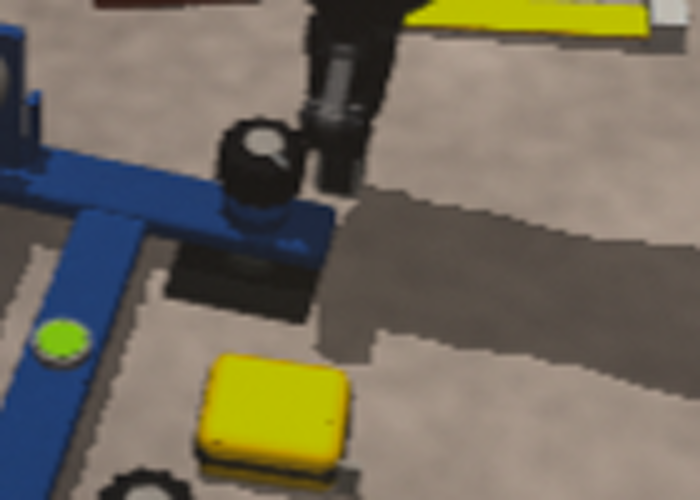

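The tip is at about crop (340,190). The right beam's front end corners are near crop (333,208) and (322,258). I'll check that with projection.

Run:
```python
from h import *
for z in(.03,.04):
  for x,y in((-.1225,-.128),(-.1225,-.092)):
    X=np.r_[S(x,y),z];print(z,x,y,((proj("side",X)-[260,160])*5).round(),((proj("top",X)-[195,185])*5.6).round())
X=np.r_[readout.get_obs()["eef_pos"]];print((proj("side",X)-[260,160])*5)
```

```text
0.03 -0.1225 -0.128 [342. 203.] [659. 250.]
0.03 -0.1225 -0.092 [328. 254.] [578. 244.]
0.04 -0.1225 -0.128 [344. 188.] [661. 250.]
0.04 -0.1225 -0.092 [330. 239.] [579. 243.]
[330.82138679 184.24699102]
```

```bash
cat > chk.py <<'E'
# prints state; fails once |dFz| relative to reference file exceeds arg
import sys
from workcell import bot, viewer, readout
o=readout.get_obs();print(round(o["clock"],2),o["eef_pos"].round(5),"F",o["ft_force"].round(2),"T",o["ft_torque"].round(3),"j6",round(o["joint_pos"][5],3),flush=True)
sys.exit(abs(o["ft_force"][2])>float(sys.argv[1]))
E
D='python3 chk.py 1.2'
python3 jog.py '[[0,0,0,0.002,0.001,0.01,0],[0,0,0,0.002,0.001,0.019,0],[0,0,0,0.002,0.001,0.021,0],[0,0,0,0.002,0.001,0.021,0]]'>/dev/null; $D && python3 jog.py '[[0,0,0,0,0,0.001,0],[0,0,0,0,0,0.001,0]]' >/dev/null; $D && python3 jog.py '[[0,0,0,0,0,0.001,0],[0,0,0,0,0,0.001,0]]' >/dev/null; $D && python3 jog.py '[[0,0,0,0,0,0.001,0],[0,0,0,0,0,0.001,0]]' >/dev/null; $D && python3 jog.py '[[0,0,0,0,0,0.001,0],[0,0,0,0,0,0.001,0]]' >/dev/null; $D && python3 jog.py '[[0,0,0,0,0,0.001,0],[0,0,0,0,0,0.001,0]]' >/dev/null; $D && python3 jog.py '[[0,0,0,0,0,0.001,0],[0,0,0,0,0,0.001,0]]' >/dev/null; $D && python3 jog.py '[[0,0,0,0,0,0.001,0],[0,0,0,0,0,0.001,0]]' >/dev/null; $D
```

```text
2.65 [ 0.49488 -0.0631   0.03494] F [-0.11  0.16 -0.14] T [-0.033  0.047 -0.016] j6 -0.03
2.65 [ 0.49488 -0.0631   0.03494] F [-0.11  0.16 -0.14] T [-0.033  0.047 -0.016] j6 -0.03
2.65 [ 0.49488 -0.0631   0.03494] F [-0.11  0.16 -0.14] T [-0.033  0.047 -0.016] j6 -0.03
2.65 [ 0.49488 -0.0631   0.03494] F [-0.11  0.16 -0.14] T [-0.033  0.047 -0.016] j6 -0.03
2.65 [ 0.49488 -0.0631   0.03494] F [-0.11  0.16 -0.14] T [-0.033  0.047 -0.016] j6 -0.03
2.65 [ 0.49488 -0.0631   0.03494] F [-0.11  0.16 -0.14] T [-0.033  0.047 -0.016] j6 -0.03
2.65 [ 0.49488 -0.0631   0.03494] F [-0.11  0.16 -0.14] T [-0.033  0.047 -0.016] j6 -0.03
2.65 [ 0.49488 -0.0631   0.03494] F [-0.11  0.16 -0.14] T [-0.033  0.047 -0.016] j6 -0.03False
False
False
False
False
False
False
False
```

```bash
sed -i 's/sys.exit(abs(\(.*\))$/sys.exit(int(abs(\1)))/' chk.py; tail -1 chk.py
D='python3 chk.py 1.2'
$D && python3 jog.py '[[0,0,0,0,0,0.001,0],[0,0,0,0,0,0.001,0]]' >/dev/null && $D && python3 jog.py '[[0,0,0,0,0,0.001,0],[0,0,0,0,0,0.001,0]]' >/dev/null && $D && python3 jog.py '[[0,0,0,0,0,0.001,0],[0,0,0,0,0,0.001,0]]' >/dev/null && $D && python3 jog.py '[[0,0,0,0,0,0.001,0],[0,0,0,0,0,0.001,0]]' >/dev/null && $D && python3 jog.py '[[0,0,0,0,0,0.001,0],[0,0,0,0,0,0.001,0]]' >/dev/null && $D && python3 jog.py '[[0,0,0,0,0,0.001,0],[0,0,0,0,0,0.001,0]]' >/dev/null && $D && python3 jog.py '[[0,0,0,0,0,0.001,0],[0,0,0,0,0,0.001,0]]' >/dev/null && $D
```

```text
sys.exit(int(abs(o["ft_force"][2])>float(sys.argv[1]))))  File "chk.py", line 5
    sys.exit(int(abs(o["ft_force"][2])>float(sys.argv[1]))))
                                                           ^
SyntaxError: unmatched ')'
```

```bash
sed -i '$ s/)$//' chk.py; tail -1 chk.py
D='python3 chk.py 1.2'
$D && python3 jog.py '[[0,0,0,0,0,0.001,0],[0,0,0,0,0,0.001,0]]' >/dev/null && $D && python3 jog.py '[[0,0,0,0,0,0.001,0],[0,0,0,0,0,0.001,0]]' >/dev/null && $D && python3 jog.py '[[0,0,0,0,0,0.001,0],[0,0,0,0,0,0.001,0]]' >/dev/null && $D && python3 jog.py '[[0,0,0,0,0,0.001,0],[0,0,0,0,0,0.001,0]]' >/dev/null && $D && python3 jog.py '[[0,0,0,0,0,0.001,0],[0,0,0,0,0,0.001,0]]' >/dev/null && $D && python3 jog.py '[[0,0,0,0,0,0.001,0],[0,0,0,0,0,0.001,0]]' >/dev/null && $D && python3 jog.py '[[0,0,0,0,0,0.001,0],[0,0,0,0,0,0.001,0]]' >/dev/null && $D
```

```text
sys.exit(int(abs(o["ft_force"][2])>float(sys.argv[1])))
2.65 [ 0.49488 -0.0631   0.03494] F [-0.11  0.16 -0.14] T [-0.033  0.047 -0.016] j6 -0.03
2.9 [ 0.49534 -0.0632   0.03451] F [-0.15  0.66 -0.26] T [0.022 0.05  0.008] j6 -0.03
3.15 [ 0.49507 -0.06316  0.0333 ] F [ 0.12  0.49 -0.33] T [-0.001 -0.014  0.007] j6 -0.03
3.4 [ 0.49518 -0.06317  0.0323 ] F [ 0.41 -0.85 -0.55] T [ 0.027 -0.072 -0.001] j6 -0.03
3.65 [ 0.49527 -0.06319  0.03205] F [-1.43  0.21  5.2 ] T [0.007 0.352 0.002] j6 -0.03
```

```bash
D='python3 chk.py 1.2'
python3 jog.py '[[0,0,0,0,0,-0.03,0],[0,0,0,0,0,-0.057,0],[0,0,0,-0.05,0,-0.057,0],[0,0,0,-0.102,0,-0.057,0],[0,0,0,-0.102,0,-0.03,0],[0,0,0,-0.102,0,-0.009,0],[0,0,0,-0.102,0,-0.008,0],[0,0,0,-0.102,0,-0.008,0]]' >/dev/null && $D && python3 jog.py '[[0,0,0,0,0,0.001,0],[0,0,0,0,0,0.001,0]]' >/dev/null && $D && python3 jog.py '[[0,0,0,0,0,0.001,0],[0,0,0,0,0,0.001,0]]' >/dev/null && $D && python3 jog.py '[[0,0,0,0,0,0.001,0],[0,0,0,0,0,0.001,0]]' >/dev/null && $D && python3 jog.py '[[0,0,0,0,0,0.001,0],[0,0,0,0,0,0.001,0]]' >/dev/null && $D && python3 jog.py '[[0,0,0,0,0,0.001,0],[0,0,0,0,0,0.001,0]]' >/dev/null && $D && python3 jog.py '[[0,0,0,0,0,0.001,0],[0,0,0,0,0,0.001,0]]' >/dev/null && $D && python3 jog.py '[[0,0,0,0,0,0.001,0],[0,0,0,0,0,0.001,0]]' >/dev/null && $D
```

```text
4.65 [ 0.5969  -0.07305  0.03996] F [ 0.07 -0.92 -0.24] T [-0.002  0.009 -0.001] j6 -0.025
4.9 [ 0.5972  -0.07309  0.03945] F [-0.35  0.71 -0.03] T [ 0.019  0.035 -0.003] j6 -0.025
5.15 [ 0.59663 -0.07302  0.03757] F [ 0.01  0.38 -0.15] T [ 0.046 -0.028  0.024] j6 -0.025
5.4 [ 0.5965  -0.073    0.03628] F [-0.08  0.09  0.17] T [-0.003  0.     0.   ] j6 -0.025
5.65 [ 0.59667 -0.07303  0.03541] F [ 0.17 -0.75  0.12] T [ 0.023  0.004 -0.011] j6 -0.025
5.9 [ 0.59678 -0.07306  0.03514] F [-1.04 -0.12  3.81] T [ 0.015  0.295 -0.043] j6 -0.025
```

Run:
```python
from h import *
go(KR,.12,1.4794+2)
```

```text
t 5.9 p [ 0.5968 -0.0731  0.0351] F [-1.04 -0.12  3.81] T [ 0.015  0.295 -0.043] w -0.0001 g 2.2 j [-0.12  0.58 -0.01  0.97  0.   -0.03]
rotvec [-2.0000e-03  1.5000e-03 -2.0054e+00] d [ 0.0673  0.0005 -0.085 ]
```

```bash
python3 jog.py '[[0,0,0,0,0,-0.04,0],[0,0,-0.05,0.005,0,-0.085,0.06],[0,0,-0.23,0.035,0,-0.085,0.06],[0,0,-0.41,0.067,0.0005,-0.085,0.06],[0,0,-0.6,0.0673,0.0005,-0.085,0.06],[0,0,-0.78,0.0673,0.0005,-0.085,0.06],[0,0,-0.96,0.0673,0.0005,-0.085,0.06],[0,0,-1.14,0.0673,0.0005,-0.085,0.06],[0,0,-1.32,0.0673,0.0005,-0.085,0.06],[0,0,-1.5,0.0673,0.0005,-0.085,0.06]]'>/dev/null
python3 - <<'E'
from h import *
go(KR,.046,1.4794+2)
E
```

```text
t 7.15 p [ 0.5295 -0.066   0.1191] F [ 0.15 -0.35  0.17] T [-0.009 -0.006 -0.011] w 0.0603 g 0.0 j [-0.12  0.38 -0.1   1.09  0.   -1.53]
rotvec [-0.0013  0.     -0.4994] d [ 0.0001 -0.0001  0.0731]
```

```bash
python3 jog.py '[[0,0,-0.18,0,0,0.02,0.06],[0,0,-0.36,0,0,0.04,0.06],[-0.001,0,-0.5,0,0,0.06,0.06],[-0.001,0,-0.5,0,0,0.073,0.05],[-0.001,0,-0.5,0,0,0.073,0.044],[-0.001,0,-0.5,0,0,0.073,0.042],[-0.001,0,-0.5,0,0,0.073,0.042]]'>/dev/null
python3 - <<'E'
from h import *
o,r=st();print(r.inv().apply(o["ft_force"]))
a=viewer.camera("side")[150:250,260:380];b=viewer.camera("top")[160:260,250:370]
f=lambda s:cv2.resize(np.clip(s[:,:,::-1]*1.6,0,255).astype("uint8"),None,fx=3.3,fy=3.3,interpolation=cv2.INTER_CUBIC)
cv2.imwrite("pics/g1.png",np.hstack([f(a),f(b)]))
E
```

```text
t 8.025 p [ 0.5314 -0.0656  0.0469] F [ 4.79  2.77 -5.26] T [ 0.437 -0.976 -0.044] w 0.0424 g 2.8 j [-0.12  0.46 -0.19  0.91  0.   -2.03]
[-1.05859653 -5.41180505  5.28437123]
```

View pics/g1.png

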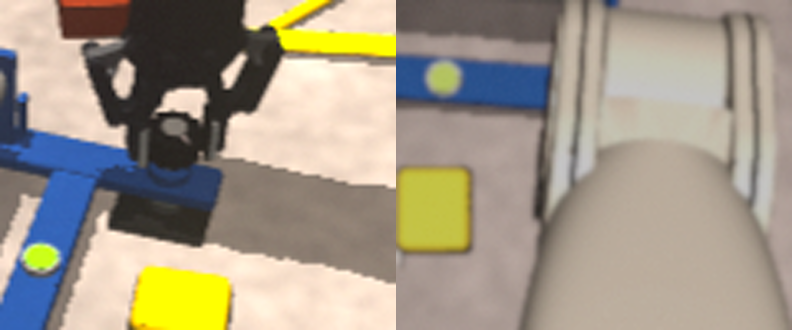

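The side crop shows the fingers straddling the right knob at about (178,145), with one pad touching it. I'll shift about 2 mm along −y, then close.

```bash
python3 jog.py '[[0,0,0,0,-0.0022,0,0.043],[0,0,0,0,-0.0022,0,0.041],[0,0,0,0,-0.0022,0,0.0395]]'>/dev/null;  python3 - <<'E'
from h import *
o,r=st();print(r.inv().apply(o["ft_force"]))
E
```

```text
t 8.5 p [ 0.5327 -0.0652  0.047 ] F [2.58 0.22 1.24] T [ 0.363 -0.599  0.029] w 0.0392 g 1.5 j [-0.12  0.46 -0.19  0.92  0.   -2.03]
[ 0.63740308 -2.51170936 -1.2369275 ]
```

```bash
python3 jog.py '[[0,0,0,0,-0.0008,0,0.0385],[0,0,0,0,-0.0008,0,0.03],[0,0,0,0,-0.0008,0,0.03],[0,0,0,0,-0.0008,0,0.03]]'>/dev/null;  python3 - <<'E'
from h import *
o,r=st();print(r.inv().apply(o["ft_force"]))
E
python3 jog.py '[[0,0,0.1,0,0,0,0.03],[0,0,0.2,0,0,0,0.03],[0,0,0.3,0,0,0,0.03],[0,0,0.3,0,0,0,0.03]]'>/dev/null;  python3 - <<'E'
from h import *
o,r=st();print(r.inv().apply(o["ft_force"]))
E
```

```text
t 9.0 p [ 0.5335 -0.065   0.0473] F [2.39 2.05 5.28] T [ 0.398 -0.682  0.032] w 0.0367 g 59.5 j [-0.12  0.46 -0.19  0.92  0.   -2.02]
[-1.15875092 -2.94126623 -5.27575943]
t 9.5 p [ 0.5335 -0.0652  0.0473] F [1.74 1.72 5.67] T [ 0.339 -0.629 -0.019] w 0.0365 g 59.5 j [-0.12  0.46 -0.19  0.92  0.   -1.72]
[-1.66567224 -1.80821267 -5.66278329]
```

```bash
python3 jog.py '[[0,0,0.1,0,0,0,0.03],[0,0,0.2,0,0,0,0.03],[0,0,0.3,0,0,0,0.03],[0,0,0.4,0,0,0,0.03]]'>/dev/null;  python3 - <<'E'
from h import *
o,r=st();print(r.inv().apply(o["ft_force"]),o["tau"].round(2))
E
python3 jog.py '[[0,0,0.1,0,0,0,0.03],[0,0,0.2,0,0,0,0.03]]'>/dev/null;  python3 - <<'E'
from h import *
o,r=st();print(r.inv().apply(o["ft_force"]),o["tau"].round(2))
a=viewer.camera("side")[150:250,260:380];b=viewer.camera("side")[210:310,220:340]
f=lambda s:cv2.resize(np.clip(s[:,:,::-1]*1.6,0,255).astype("uint8"),None,fx=3.3,fy=3.3,interpolation=cv2.INTER_CUBIC)
cv2.imwrite("pics/g2.png",np.hstack([f(a),f(b)]))
E
```

```text
t 10.0 p [ 0.5332 -0.0651  0.0472] F [1.25 1.29 5.87] T [ 0.361 -0.533  0.202] w 0.0366 g 59.5 j [-0.12  0.46 -0.19  0.92  0.   -1.32]
[-1.65561301 -0.71126198 -5.86791302] [ -0.89 -39.77  17.94   0.78  -0.57  -0.47]
t 10.25 p [ 0.5333 -0.065   0.0472] F [2.1  1.13 6.32] T [ 0.479 -0.501  0.169] w 0.0367 g 59.5 j [-0.12  0.46 -0.19  0.92  0.   -1.12]
[-2.09623369 -1.16780066 -6.31230675] [ -1.   -39.77  17.98   0.73  -0.66  -0.47]
```

```bash
python3 jog.py '[[0,0,0.17,0,0,0,0.03],[0,0,0.34,0,0,-0.0002,0.03],[0,0,0.51,0,0,-0.0002,0.03],[0,0,0.68,0,0,-0.0003,0.03],[0,0,0.85,0,0,-0.0003,0.03],[0,0,1.02,0,0,-0.0003,0.03],[0,0,1.19,0,0,-0.0003,0.03],[0,0,1.36,0,0,-0.0003,0.03],[0,0,1.5,0,0,-0.0003,0.03]]'>/dev/null;  python3 - <<'E'
from h import *
o,r=st();print(r.inv().apply(o["ft_force"]),o["tau"].round(2))
E
```

```text
t 11.475 p [ 0.5339 -0.0637  0.0471] F [3.68 5.15 1.43] T [ 1.31  -1.332  0.16 ] w 0.0363 g 59.6 j [-0.12  0.46 -0.19  0.92  0.    0.38]
[-0.76000844  6.28569303 -1.39635567] [ -2.77 -41.3   17.81   1.78  -1.86  -0.7 ]
```

```bash
python3 jog.py '[[0,0,0,0,0,0,0.045],[0,0,0,0,0,0,0.06],[0,0,0,0,0,0,0.06],[0,0,0,0,0,-0.04,0.06],[0,0,0,0,0,-0.073,0.06]]'>/dev/null;  python3 - <<'E'
from h import *
go(KL+[.0035,.0005],.12,3.479)
E
```

```text
t 12.1 p [ 0.5319 -0.0653  0.1201] F [0.81 0.54 0.03] T [ 0.054 -0.071  0.027] w 0.0601 g 0.0 j [-0.12  0.38 -0.09  1.09 -0.    0.37]
rotvec [ 7.0000e-04 -1.3000e-03 -2.4048e+00] d [8.550e-02 2.027e-01 1.000e-04]
```

```bash
python3 jog.py '[[0,0,-0.18,0.012,0.028,0,0.06],[0,0,-0.36,0.024,0.056,0,0.06],[0,0,-0.54,0.036,0.085,0,0.06],[0,0,-0.72,0.048,0.113,0,0.06],[0,0,-0.9,0.06,0.142,0,0.06],[0,0,-1.08,0.072,0.17,0,0.06],[0,0,-1.26,0.08,0.19,0,0.06],[0,0,-1.44,0.0855,0.2027,0,0.06],[0,0,-1.62,0.0855,0.2027,0,0.06],[0,0,-1.8,0.0855,0.2027,0,0.06]]'>/dev/null;  python3 - <<'E'
from h import *
go(KL+[.0035,.0005],.046,3.479)
E
```

```text
t 13.35 p [0.5534 0.1538 0.1192] F [ 0.   -0.02  0.32] T [0.009 0.004 0.004] w 0.0601 g 0.0 j [ 0.27  0.46  0.02  1.13 -0.   -1.04]
rotvec [ 0.0008 -0.0008 -0.5981] d [0.0001 0.     0.0732]
```

```bash
python3 jog.py '[[0,0,-0.18,0,0,0.02,0.06],[0,0,-0.36,0,0,0.04,0.06],[0,0,-0.54,0,0,0.06,0.06],[0.0008,-0.0008,-0.598,0,0,0.07,0.05],[0.0008,-0.0008,-0.598,0,0,0.07,0.044],[0.0008,-0.0008,-0.598,0,0,0.07,0.042],[0.0008,-0.0008,-0.598,0,0,0.07,0.041]]'>/dev/null
python3 - <<'E'
from h import *
o,r=st();print(r.inv().apply(o["ft_force"]))
a=viewer.camera("side")[215:295,230:350]
f=lambda s:cv2.resize(np.clip(s[:,:,::-1]*1.6,0,255).astype("uint8"),None,fx=5,fy=5,interpolation=cv2.INTER_CUBIC)
cv2.imwrite("pics/g3.png",f(a))
E
```

```text
t 14.225 p [0.5545 0.154  0.0504] F [-0.19 -0.14  0.25] T [0.032 0.024 0.003] w 0.0408 g 0.0 j [ 0.27  0.52 -0.07  0.97  0.   -1.63]
[ 0.07288132  0.22629541 -0.25457544]
```

View pics/g3.png

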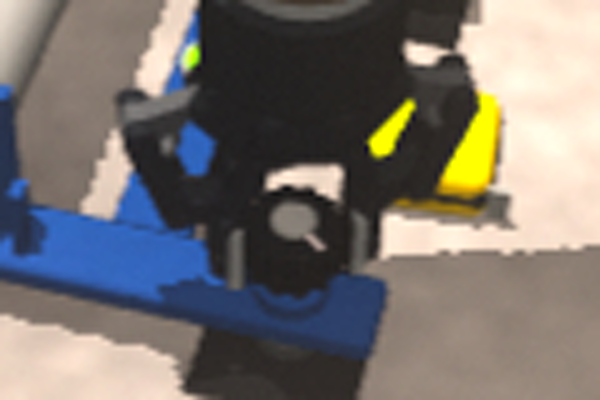

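The crop shows both pads beside the left knob, which is centred at about (295,240), with no contact yet. Next I'll grip it and wind, following the knob down.

```bash
cat > s.py <<'E'
from h import *
o,r=st();print("   tool F",r.inv().apply(o["ft_force"]).round(2),"tau",o["tau"][4:].round(2))
E
python3 jog.py '[[0,0,0,0,0,0,0.0385],[0,0,0,0,0,0,0.03],[0,0,0,0,0,0,0.03],[0,0,0,0,0,0,0.03]]'>/dev/null; python3 s.py
python3 jog.py '[[0,0,0.1,0,0,0.0002,0.03],[0,0,0.2,0,0,0.0004,0.03],[0,0,0.3,0,0,0.0006,0.03],[0,0,0.4,0,0,0.0008,0.03]]'>/dev/null; python3 s.py
python3 jog.py '[[0,0,0.1,0,0,0.0002,0.03],[0,0,0.2,0,0,0.0004,0.03]]'>/dev/null; python3 s.py
```

```text
t 14.775 p [0.5545 0.1542 0.0501] F [0.52 1.56 2.95] T [ 0.262 -0.265 -0.079] w 0.0363 g 59.6 j [ 0.27  0.52 -0.07  0.97  0.   -1.63]
   tool F [-1.31 -1.   -2.95] tau [-0.18 -0.02]
t 15.275 p [0.5543 0.1542 0.0494] F [-0.48  1.1   3.37] T [ 0.115 -0.189  0.049] w 0.0366 g 59.9 j [ 0.27  0.52 -0.08  0.97  0.   -1.23]
   tool F [-1.07  0.55 -3.37] tau [-0.17 -0.6 ]
t 15.525 p [0.5542 0.1542 0.049 ] F [-0.97  0.77  4.59] T [ 0.165 -0.12   0.015] w 0.0365 g 60.0 j [ 0.27  0.52 -0.08  0.97  0.   -1.03]
   tool F [-0.49  1.13 -4.59] tau [-0.18 -0.6 ]
```

```bash
D='python3 chk.py 7.5'; J='python3 jog.py'
$J '[[0,0,0.1,0,0,0.00018,0.03],[0,0,0.2,0,0,0.00037,0.03]]'>/dev/null && $D && $J '[[0,0,0.1,0,0,0.00018,0.03],[0,0,0.2,0,0,0.00037,0.03]]'>/dev/null && $D && $J '[[0,0,0.1,0,0,0.00018,0.03],[0,0,0.2,0,0,0.00037,0.03]]'>/dev/null && $D && $J '[[0,0,0.1,0,0,0.00018,0.03],[0,0,0.2,0,0,0.00037,0.03]]'>/dev/null && $D && $J '[[0,0,0.1,0,0,0.00018,0.03],[0,0,0.2,0,0,0.00037,0.03]]'>/dev/null && $D && $J '[[0,0,0.1,0,0,0.00018,0.03],[0,0,0.2,0,0,0.00037,0.03]]'>/dev/null && $D
```

```text
15.78 [0.55401 0.15422 0.04865] F [-1.48  0.34  5.13] T [ 0.08  -0.144  0.046] j6 -0.827
16.02 [0.55391 0.1543  0.0483 ] F [-2.11  1.3   4.79] T [ 0.044 -0.045  0.06 ] j6 -0.627
16.27 [0.55376 0.15438 0.04795] F [-3.04  2.83  5.5 ] T [0.066 0.017 0.088] j6 -0.427
16.52 [0.55373 0.15453 0.04763] F [-2.09  2.63  5.51] T [0.157 0.121 0.057] j6 -0.227
16.77 [0.55362 0.15465 0.04726] F [-2.71  3.2   5.23] T [0.155 0.166 0.092] j6 -0.027
17.02 [0.55356 0.15481 0.04688] F [-2.1   3.69  6.25] T [0.185 0.204 0.035] j6 0.173
```

```bash
D='python3 chk.py 9'; J='python3 jog.py'
$J '[[0,0,0.1,0,0,-0.0003,0.03],[0,0,0.2,0,0,-0.0001,0.03]]'>/dev/null && $D && $J '[[0,0,0.1,0,0,0.00018,0.03],[0,0,0.2,0,0,0.00035,0.03]]'>/dev/null && $D && $J '[[0,0,0.1,0,0,0.00018,0.03],[0,0,0.2,0,0,0.00035,0.03]]'>/dev/null && $D && $J '[[0,0,0.1,0,0,0.00018,0.03],[0,0,0.2,0,0,0.00035,0.03]]'>/dev/null && $D && $J '[[0,0,0.1,0,0,0.00018,0.03],[0,0,0.2,0,0,0.00035,0.03]]'>/dev/null && $D
```

```text
17.27 [0.55354 0.15491 0.04671] F [-1.48  3.6   4.52] T [0.289 0.173 0.053] j6 0.373
17.52 [0.55358 0.15508 0.04634] F [-0.78  3.41  3.84] T [0.418 0.134 0.036] j6 0.573
17.77 [0.55358 0.15521 0.04594] F [-0.56  4.39  3.1 ] T [0.47  0.136 0.051] j6 0.773
18.02 [0.5537  0.15538 0.04563] F [0.06 5.02 3.57] T [0.574 0.168 0.061] j6 0.973
18.27 [0.55386 0.1554  0.04553] F [-0.95  3.68  5.49] T [0.576 0.268 0.092] j6 1.173
```

```bash
D='python3 chk.py 15'; J='python3 jog.py'
$J '[[0,0,0.05,0,0,0,0.03],[0,0,0.1,0,0,0,0.03]]'>/dev/null && $D && $J '[[0,0,0.05,0,0,0,0.03],[0,0,0.1,0,0,0,0.03]]'>/dev/null && $D
```

```text
18.52 [0.55399 0.15542 0.04555] F [-0.17  4.63  4.46] T [0.649 0.16  0.128] j6 1.271
18.77 [0.55408 0.15543 0.04556] F [-0.16  4.66  4.44] T [0.641 0.108 0.121] j6 1.371
```

```bash
J='python3 jog.py'
$J '[[0,0,0,0,0,0,0.05],[0,0,0,0,0,0,0.05]]'>/dev/null; python3 s.py; $J '[[0,0,0,0,0,0,0.03],[0,0,0,0,0,0,0.03],[0,0,0,0,0,0,0.03]]'>/dev/null; python3 s.py;  $J '[[0,0,0,0,0,-0.0003,0.03],[0,0,0,0,0,-0.0003,0.03]]'>/dev/null; python3 s.py
```

```text
t 19.025 p [0.5533 0.1534 0.0444] F [0.05 0.25 0.3 ] T [ 0.029 -0.064 -0.011] w 0.0499 g 0.0 j [ 0.27  0.53 -0.08  0.96 -0.    1.37]
   tool F [ 0.2   0.15 -0.3 ] tau [ 0. -0.]
t 19.4 p [0.5543 0.1539 0.0451] F [ 2.39  0.77 -0.14] T [ 0.172 -0.286  0.056] w 0.0365 g 60.1 j [ 0.27  0.53 -0.08  0.96  0.    1.37]
   tool F [-0.4   2.48  0.15] tau [-0.12  0.05]
t 19.65 p [0.5541 0.1539 0.045 ] F [ 2.17  0.88 -1.06] T [ 0.184 -0.435  0.093] w 0.0367 g 60.1 j [ 0.27  0.53 -0.08  0.96  0.    1.37]
   tool F [-0.2   2.33  1.07] tau [-0.04  0.05]
```

```bash
D='python3 chk.py 15'; J='python3 jog.py'
$J '[[0,0,0.05,0,0,0,0.03],[0,0,0.1,0,0,0,0.03]]'>/dev/null && $D && $J '[[0,0,0.05,0,0,0,0.03],[0,0,0.1,0,0,0,0.03]]'>/dev/null && $D;  $J '[[0,0,0.05,0,0,0,0.03],[0,0,0.1,0,0,0,0.03]]'>/dev/null && $D
```

```text
19.9 [0.55403 0.15368 0.04502] F [ 2.88 -0.42 -1.22] T [ 0.115 -0.42   0.12 ] j6 1.471
20.15 [0.554   0.15363 0.04505] F [ 1.99  0.52 -0.55] T [ 0.06  -0.408  0.107] j6 1.571
20.4 [0.55395 0.15356 0.04504] F [ 2.07  0.44 -2.18] T [ 0.006 -0.376  0.151] j6 1.671
```

```bash
J='python3 jog.py'
$J '[[0,0,0,0,0,0,0.045],[0,0,0,0,0,0,0.06],[0,0,0,0,0,0,0.06],[0,0,0,0,0,-0.04,0.06],[0,0,0,0,0,-0.065,0.03]]'>/dev/null;  python3 - <<'E'
from h import *
K=np.array([.5540,.1538])
print(K-.038*sx,K+.0634*sx)
go(K-.038*sx,.1,1.4794)
E
```

```text
[0.51615861 0.15726836] [0.61713536 0.14801331]
t 21.025 p [0.5542 0.154  0.1117] F [ 0.96  0.57 -0.49] T [0.031 0.033 0.021] w 0.0429 g 0.0 j [0.27 0.46 0.   1.11 0.   1.67]
rotvec [ 2.5000e-03  1.0000e-03 -1.3071e+00] d [ 0.0098 -0.037   0.0116]
```

```bash
J='python3 jog.py'; D='python3 chk.py 1.2'
$J '[[0,0,-0.18,0.003,-0.01,0,0],[0,0,-0.36,0.007,-0.02,0,0],[0,0,-0.54,0.0098,-0.037,0,0],[0,0,-0.72,0.0098,-0.037,0,0],[0,0,-0.9,0.0098,-0.037,0,0],[0,0,-1.08,0.0098,-0.037,0.02,0],[0.0025,0.001,-1.26,0.0098,-0.037,0.04,0],[0.0025,0.001,-1.307,0.0098,-0.037,0.06,0],[0.0025,0.001,-1.307,0.0098,-0.037,0.066,0],[0.0025,0.001,-1.307,0.0098,-0.037,0.067,0]]' >/dev/null
python3 - <<'E'
from h import *
go([.51616,.15727],.043,1.4794)
E
$J '[[0,0,0,0,0,0.001,0],[0,0,0,0,0,0.001,0]]'>/dev/null; $D && $J '[[0,0,0,0,0,0.001,0],[0,0,0,0,0,0.001,0]]'>/dev/null; $D && $J '[[0,0,0,0,0,0.001,0],[0,0,0,0,0,0.001,0]]'>/dev/null; $D
```

```text
t 22.275 p [0.5157 0.1572 0.0432] F [-0.12  0.21  0.36] T [ 0.029 -0.016 -0.037] w 0.0001 g 0.0 j [ 0.3   0.47 -0.18  0.92  0.    0.39]
rotvec [-0.0005 -0.0014 -0.001 ] d [-0.0004  0.0001  0.0002]
22.52 [0.5164  0.1574  0.04292] F [-0.66  0.81  0.45] T [0.005 0.02  0.006] j6 0.388
22.77 [0.5159  0.15725 0.04135] F [ 0.27 -0.73 -0.02] T [-0.031 -0.065 -0.005] j6 0.388
23.02 [0.51575 0.15721 0.04009] F [ 1.25  0.38 -0.36] T [-0.004 -0.017  0.033] j6 0.388
```

Now the fine descent in half-millimetre steps until contact.

```bash
J='python3 jog.py'; D='python3 chk.py 1.2'
$D && $J '[[0,0,0,0,0,0.0007,0],[0,0,0,0,0,0.0007,0]]'>/dev/null; $D && $J '[[0,0,0,0,0,0.0007,0],[0,0,0,0,0,0.0007,0]]'>/dev/null; $D && $J '[[0,0,0,0,0,0.0007,0],[0,0,0,0,0,0.0007,0]]'>/dev/null; $D && $J '[[0,0,0,0,0,0.0007,0],[0,0,0,0,0,0.0007,0]]'>/dev/null; $D && $J '[[0,0,0,0,0,0.0007,0],[0,0,0,0,0,0.0007,0]]'>/dev/null; $D && $J '[[0,0,0,0,0,0.0007,0],[0,0,0,0,0,0.0007,0]]'>/dev/null; $D
```

```text
23.02 [0.51575 0.15721 0.04009] F [ 1.25  0.38 -0.36] T [-0.004 -0.017  0.033] j6 0.388
23.27 [0.51576 0.15721 0.03941] F [ 0.11 -0.44  0.56] T [-0.044  0.009  0.032] j6 0.388
23.52 [0.51579 0.15723 0.03872] F [ 0.97 -0.67 -0.35] T [0.042 0.055 0.009] j6 0.388
23.77 [0.51577 0.15723 0.03803] F [ 1.   -0.32 -0.38] T [-0.004 -0.03   0.004] j6 0.388
24.02 [0.51591 0.15728 0.03764] F [-0.77 -0.19  2.71] T [-0.068  0.114  0.04 ] j6 0.388
24.02 [0.51591 0.15728 0.03764] F [-0.77 -0.19  2.71] T [-0.068  0.114  0.04 ] j6 0.388
24.02 [0.51591 0.15728 0.03764] F [-0.77 -0.19  2.71] T [-0.068  0.114  0.04 ] j6 0.388
```

```bash
J='python3 jog.py'; D='python3 chk.py 1.2'
$J '[[0,0,0,0,0,-0.03,0],[0,0,0,0,0,-0.057,0],[0,0,0,-0.05,0,-0.057,0],[0,0,0,-0.1012,0,-0.057,0],[0,0,0,-0.1012,0,-0.03,0],[0,0,0,-0.1012,0,-0.005,0],[0,0,0,-0.1012,0,-0.003,0],[0,0,0,-0.1012,0,-0.003,0]]' >/dev/null && $D && $J '[[0,0,0,0,0,0.0007,0],[0,0,0,0,0,0.0007,0]]'>/dev/null; $D && $J '[[0,0,0,0,0,0.0007,0],[0,0,0,0,0,0.0007,0]]'>/dev/null; $D && $J '[[0,0,0,0,0,0.0007,0],[0,0,0,0,0,0.0007,0]]'>/dev/null; $D && $J '[[0,0,0,0,0,0.0007,0],[0,0,0,0,0,0.0007,0]]'>/dev/null; $D && $J '[[0,0,0,0,0,0.0007,0],[0,0,0,0,0,0.0007,0]]'>/dev/null; $D && $J '[[0,0,0,0,0,0.0007,0],[0,0,0,0,0,0.0007,0]]'>/dev/null; $D
```

```text
25.02 [0.61636 0.14797 0.04051] F [ 0.1  -0.65  1.45] T [ 0.06   0.011 -0.031] j6 0.327
25.02 [0.61636 0.14797 0.04051] F [ 0.1  -0.65  1.45] T [ 0.06   0.011 -0.031] j6 0.327
25.02 [0.61636 0.14797 0.04051] F [ 0.1  -0.65  1.45] T [ 0.06   0.011 -0.031] j6 0.327
25.02 [0.61636 0.14797 0.04051] F [ 0.1  -0.65  1.45] T [ 0.06   0.011 -0.031] j6 0.327
25.02 [0.61636 0.14797 0.04051] F [ 0.1  -0.65  1.45] T [ 0.06   0.011 -0.031] j6 0.327
25.02 [0.61636 0.14797 0.04051] F [ 0.1  -0.65  1.45] T [ 0.06   0.011 -0.031] j6 0.327
25.02 [0.61636 0.14797 0.04051] F [ 0.1  -0.65  1.45] T [ 0.06   0.011 -0.031] j6 0.327
```

```bash
J='python3 jog.py'; D='python3 chk.py 1.8'
$J '[[0,0,0,0,0,0.0002,0],[0,0,0,0,0,0.0002,0]]'>/dev/null; $D && $J '[[0,0,0,0,0,0.0007,0],[0,0,0,0,0,0.0007,0]]'>/dev/null; $D && $J '[[0,0,0,0,0,0.0007,0],[0,0,0,0,0,0.0007,0]]'>/dev/null; $D && $J '[[0,0,0,0,0,0.0007,0],[0,0,0,0,0,0.0007,0]]'>/dev/null; $D && $J '[[0,0,0,0,0,0.0007,0],[0,0,0,0,0,0.0007,0]]'>/dev/null; $D && $J '[[0,0,0,0,0,0.0007,0],[0,0,0,0,0,0.0007,0]]'>/dev/null; $D
```

```text
25.27 [0.61686 0.14812 0.04092] F [ 0.2  -0.17 -0.27] T [ 0.003 -0.005 -0.007] j6 0.327
25.52 [0.61661 0.14799 0.03953] F [-0.09  0.    0.41] T [-0.002 -0.009 -0.056] j6 0.327
25.77 [0.61653 0.14796 0.03859] F [ 0.47 -0.17  0.15] T [-0.007 -0.03  -0.019] j6 0.327
26.02 [0.61655 0.14794 0.03785] F [-0.02 -0.97  0.71] T [0.036 0.01  0.008] j6 0.327
26.27 [0.61665 0.14796 0.03772] F [-1.1  -0.02  3.38] T [ 0.006  0.305 -0.035] j6 0.327
26.27 [0.61665 0.14796 0.03772] F [-1.1  -0.02  3.38] T [ 0.006  0.305 -0.035] j6 0.327
```

Both beam heights are about 37.7 mm, so the support is level. I'll retreat and take a last look.

```bash
python3 jog.py '[[0,0,0,0,0,-0.04,0],[0,0,0,0,0,-0.09,0],[0,0,0,0.04,0,-0.14,0],[0,0,0,0.1,0,-0.16,0],[0,0,0,0.15,0.05,-0.16,0],[0,0,0,0.2,0.1,-0.16,0],[0,0,0,0.22,0.15,-0.16,0],[0,0,0,0.22,0.15,-0.16,0]]'
python3 - <<'E'
from h import *
s=np.hstack([viewer.camera("side")[150:310,180:340],viewer.camera("top")[110:270,160:350]])
cv2.imwrite("pics/f.png",cv2.resize(np.clip(s[:,:,::-1]*1.5,0,255).astype("uint8"),None,fx=2.2,fy=2.2,interpolation=cv2.INTER_CUBIC))
E
```

```text
clock: 27.28
eef_pos: [0.4096, 0.3207, 0.1976]
tool_rot: [0.043, 0.999, 0.0, -0.0]
ft_force: [-0.1, 0.4, 0.2]
grip_width: -0.0001
grasp_force: 0.0
```

View pics/f.png

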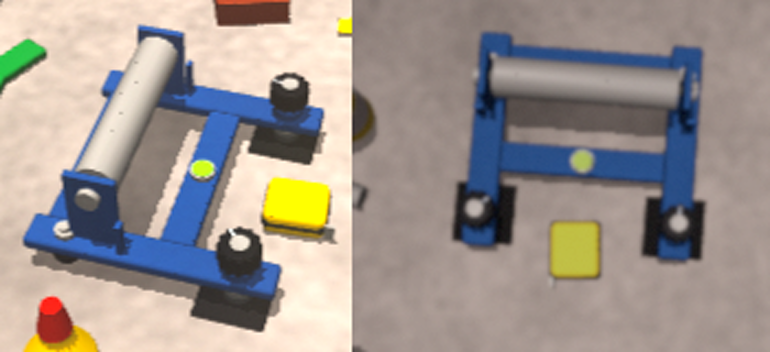

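The final picture shows the support standing level in place, with the knobs at (240,245) and (290,92) in the side half. The tape measure and other items there are undisturbed and the gripper is clear.

```bash
python3 -c "
from workcell import bot, viewer, readout
print(bot.job_done())"
```

```text
the job is handed in; nothing more can be done
None
```

I handed the job in at about 27 s: the support is level (front and mid-beam heights within about 0.2 mm), the right screw was wound about 2.4 rad and the left about 3.3 rad, roughly 0.6 rad past its first touch; equal left/right loading is inferred from turning torque, not measured directly.

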